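Let the white ball down the glove-shaping rack

ROBOT

A 6-joint arm with a two-finger parallel gripper is mounted at the origin on the work surface. World frame = base frame: x ahead of the robot, y to its left, z up, the work surface at z = 0. Lengths are in mm, angles in rad, forces in N, time in s.
With the tool pointing down it reaches from about 400 to 925 mm from the base axis. Payload 12.5 kg.
Tool frame: the origin (TCP) lies on the front face of the gripper's body, between the roots of the fingers; the fingertips stand 78 mm ahead of it and the grasp point (between the pads) lies 59 mm ahead of it (env.nose_length is the distance from the TCP to the fingertips, in mm); z points along the fingers, y is the line along which they close (so a half turn about z gives the same grasp; the last joint's range is limited). The gripper opens to 95 mm and grips with 3 to 60 N. Pads are 20 mm wide; open, the fingers measure 119 mm over their backs; the gripper's body (75 mm by 180 mm) begins 59 mm behind the grasp point.
Start: joints at [-1.326, 0.491, 1.559, -0, 1.092, -0.106], TCP at [214.802, -586.939, 292.261] pointing down, gripper open.
Joint ranges: [-3.1, 3.1], [-0.84, 2.19], [0.05, 2.79], [-1.13, 4.28], [0.06, 2.93], [-2.69, 2.69]. Speed limits (rad/s): [2.22, 2.22, 2.79, 3.14, 3.14, 3.14].

INTERFACE

Orientations are given as [roll, pitch, yaw] about the fixed x, y, z axes, in that order (R = Rz(yaw) Ry(pitch) Rx(roll)).
In Python, from cell import env gives the robot as it stands.
- The arm moves only by the tool jog_arm, never from a script. Its argument "motion" is a list of rows, each a list of 7 numbers: the turn, a rotation vector about the tool's x, y, z in degrees, then the shift along the tool's x, y, z in mm, then the finger opening in mm, from 0 to 95.1. In form: [[wx, wy, wz, x, y, z, hand], ...]. A call has 1 to 10 rows; each row shifts and turns the commanded pose from where the row before left it, along the tool's axes as they then stand; what a row does not reach is not made up. A row lasts 1/8 s, in which the tool goes at most 62.5 mm and 10.7 degrees, less where a joint would pass 70% of its speed; a pose out of reach is approached as far as the arm can. A call is refused whole if a number of a shift passes 62.5 or a number of a turn 10.7, either way. A call with a gripper value outside its range is refused whole. The fingers move at their own pace and stop on an object; the grip force is fixed at half the most. Time passes only in rows, so rows that do not move let the fingers close. It gives the time, the measured TCP pose, the force, the opening and the grip force at its end, in the units of the state.
- env.state(): the state, without advancing time (a new reading comes with each control period).
- env.read_camera(name): name is "scene" or "top" or "wrist"; returns a dict with "color" (384x512x3 uint8, red, green, blue), "z_map" (384x512 float32, mm along the optical axis (not along the pixel's ray), 0 where there is no reading), "camera_matrix" (3x3 intrinsics, pixels), "k1" (the pictures are not rectified: a ray, as slopes to the right and down, at radius r is drawn at 1 + k1 r^2 times it, then the intrinsics apply), "world_to_cam" (4x4, takes a point from world to camera coordinates). Camera axes: x right, y up, looking along -z (the intrinsics and any distortion apply to the point x, -y, -z); pixel columns grow to the right and rows downward; lengths in mm; the calibration is good to about 2 mm. A picture is of the moment at which its call begins.
- env.job_done(): hands the job in; it is judged then, once.
Trained networks look in the newest picture that a camera, given by its name, has taken for a name from the list of things; names that differ only in an ending like _2 or _b are one class to them, and where a whole thing is asked for, a point or a joint stands for the part that bears it (a point fixed in the world has none). Each returns a list of dicts, best first, with "score" (0 to 1); they miss things now and then, are a little off and sometimes report something else, mostly with a low value. They report only what shows in the picture. A call takes as long as a camera call. They do not tell look-alikes from the thing itself.
- env.recognise(camera, thing): "location" ([column, row] in pixels, amid what is visible of it).
The state is a dict: "t": time; "joints": joint angles; "qvel": joint speeds; "tau": joint torques, N m; "eef_pos": TCP position; "tcp_rot": TCP orientation; "ft_force": force on the tool from outside, world axes, zero at the start; "moment": the same for the moment, N m; "opening": opening from 0.0 (shut) to 1.0 (fully open); "grip_force": force on a finger pad.
Only numpy, scipy, OpenCV 4.12 (cv2) and the standard library are available. Lean on these libraries where they do the work, as an engineer would, in place of code of your own. Each camera call takes 0.05 s, during which the arm holds its last target. There are 200 camera calls.

TASK

On the two-lane ball rack, press down the red paddle of the lane in which the white ball waits, with the fingertips, so that the gate lifts and the white ball rolls down to the low end of its lane; then let the paddle come up again so that the gate closes. Do not touch or lift the balls, do not press the other paddle, and leave the orange ball waiting and the jar, the awl and the spool where they are.

Things in the scene. Friction and masses are not known exactly. Their poses are not given: they have to be found in the camera images.
- rack: Fixed wooden rack, two lanes along its x axis, 8 degrees downhill to +x (away from the robot; yaw within 15 degrees). Origin: on the table below the line of the gates, midway between lanes. Lane centres y = +50 (left) and -50 mm (right), 80 wide, sides 30 high, closed by boards at x = -118 and +204 mm; blue cloth at the low end. Lever posts at y = +150 and -150, tops 155 mm above table
- left_lever (a joint): Left lever: rocks about the rack's x axis on a pivot at rack (0, +150, 140) mm. 0: gate down, at rest; grows as its paddle goes down, firm stop at 0.42 rad. Gate: dark steel tongue 24 mm wide before the ball, 100 mm inward of the pivot. Ball freed by about 0.3 rad: press to 0.35 or more and hold about 1 s while it rolls out. Sprung back: 2 N at the paddle, 4 N at the stop
- right_lever (a joint): The same for the right lane, the mirror image: pivot at rack y = -150 mm; 0 is gate down, grows to 0.42 rad as its paddle is pressed
- left_paddle (a point): Red paddle on the outer end of the left lever, 55 x 50 mm (rack x, y), 8 mm thick. This point: centre of its top face, at rest at (0, +250, 154) mm in the rack frame, 100 mm outward of the pivot; pressed to 0.38 rad it is 37 mm lower. The space below it is free down to the table
- right_paddle (a point): Red paddle of the right lever, the same, at (0, -250, 154) mm in the rack frame at rest
- white_ball: White ball with red seam, 73 mm diameter, 145 g, loose; origin at its centre. It waits behind the gate of one lane (left or right varies), centre at rack x = -40 mm, 87 mm above the table; at the low end it comes to rest at about rack x = +164 mm
- orange_ball: Orange ball with black seam, same size, waiting in the other lane; to be left there. Origin at its centre
- jar: Closed jar with a brass-coloured lid, 56 mm diameter, 70 mm high, standing loose on the table; origin at the centre of its underside. Bystander
- awl: Awl lying loose on the table, 155 mm long: wooden handle 30 mm thick, steel blade along its +x; origin under the joint of handle and blade, at table height. Bystander
- spool: Wooden thread spool standing loose on the table, 48 mm diameter, 55 mm high; origin at the centre of its underside. Bystander
Mind the look-alikes: they are no part of the job. What is shaped like the white_ball but blue or pink is not meant.

How it is judged (in metres and radians):
On the way, in this order (a step that is already met when the one before it is completed fails the run):
1. the fingers press the paddle of the white ball's lane (lever beyond 0.10 rad) (((y of white_ball in the frame of rack above 0.02 m and value of joint left_lever above 0.1 rad and contact force between the fingers and left_lever_c2 above 0.3 N) or (y of white_ball in the frame of rack below -0.02 m and value of joint right_lever above 0.1 rad and contact force between the fingers and right_lever_c2 above 0.3 N))), for 0.05 s.
2. the white ball has rolled to the low end of its lane (x of white_ball in the frame of rack between 0.13 and 0.2 m and height (world z) of white_ball below 0.09 m), for 0.1 s.
At the end, for the whole second after the job is handed in: The white ball rests (under 30 mm/s) at the low end of its own lane, its centre 130 to 200 mm beyond the gates along the rack and less than 90 mm above the table; the orange ball waits behind its gate, 20 to 80 mm before it; both levers are back within 0.05 rad of rest (all of step 2 and linear speed of white_ball below 0.03 m/s and ((y of white_ball in the frame of rack above 0.02 m and y of orange_ball in the frame of rack below -0.02 m) or (y of white_ball in the frame of rack below -0.02 m and y of orange_ball in the frame of rack above 0.02 m)) and x of orange_ball in the frame of rack between -0.08 and -0.02 m and value of joint each of left_lever, right_lever below 0.05 rad); the robot touches nothing.
It fails at once if the orange ball is let out or leaves its waiting place (x of orange_ball in the frame of rack above -0.015 m or x of orange_ball in the frame of rack below -0.09 m).
It fails at once if a ball is lifted (height (world z) of any of white_ball, orange_ball above 0.115 m).
It fails at once if the robot touches a ball (contact force between any of the fingers, the arm and white_ball above 0.3 N or contact force between any of the fingers, the arm and orange_ball above 0.3 N).
It fails at once if the lever of the orange ball's lane is pressed ((y of orange_ball in the frame of rack above 0.02 m and value of joint left_lever above 0.1 rad) or (y of orange_ball in the frame of rack below -0.02 m and value of joint right_lever above 0.1 rad)).
It fails at once if the jar, the awl or the spool is shifted by more than 20 mm (distance of any of jar, awl, spool from where it was at the start of the episode above 0.02 m).
It also fails if it takes over 29 s, if anything falls off the work surface, if the arm or the gripper's body presses on something with over 40 N, if the wrist force passes 120 N, or if a joint passes its speed limit or range.

## Working session

There is one attempt and no reset: what is moved stays moved. The work goes in short steps, Python scripts to look and compute and a tool call to move; the robot and the scene stay as the last step left them, time stands still between calls to the robot, and variables do not carry over. Pictures are saved under pics/ and viewed, at most 10 in all, crops included, and the job is handed in when it is done.

Besides the shell and the picture viewer there is one more tool, called as name([rows], argument=value, ...), one row to a line, values as JSON. jog_arm: Moves the arm, as the interface text tells. Its arguments: {"type":"object","properties":{"motion":{"type":"array"}},"required":["motion"]}

```bash
mkdir -p pics
cat > h.py <<'E'
import numpy as np, cv2
from cell import env
def world(c,px):
    K=c["camera_matrix"];u,v=int(round(px[0])),int(round(px[1]))
    p=c["z_map"][max(v-2,0):v+3,max(u-2,0):u+3];p=p[p>0]
    if not len(p): return None
    z=np.median(p);d=np.array([(px[0]-K[0,2])/K[0,0],(px[1]-K[1,2])/K[1,1]]);s=d.copy()
    for _ in range(10): s=d/(1+c["k1"]*(s@s))
    return (np.linalg.inv(c["world_to_cam"])@[s[0]*z,-s[1]*z,-z,1])[:3]
E
python3 - <<'E'
from h import *
ims=[]
for n in("scene","top"):
    c=env.read_camera(n);ims.append(c["color"])
    for t in("white_ball","orange_ball","left_paddle","right_paddle","rack","jar","awl","spool"):
        for r in env.recognise(n,t)[:4]:
            if r["score"]>.2: 
                w=world(c,r["location"]);print(n,t,round(r["score"],2),np.round(r["location"]),None if w is None else w.round())
for n,i in zip(("scene","top"),ims): cv2.imwrite(f"pics/{n}.png",i[:,:,::-1])
s=env.state();print(s["t"],s["eef_pos"],s["tcp_rot"])
E
```

```text
scene white_ball 0.86 [309. 184.] [380. 155.  66.]
scene white_ball 0.68 [217. 182.] [553. -59. 110.]
scene white_ball 0.56 [227. 159.] [ 361. -142.   66.]
scene white_ball 0.5 [259. 172.] [374. -17.  57.]
scene orange_ball 0.62 [244. 202.] [581.  43.  94.]
scene left_paddle 0.72 [283. 207.] [621. 167. 148.]
scene right_paddle 0.97 [187. 160.] [ 539. -168.  147.]
scene rack 0.6 [207. 221.] [646. -37.  46.]
scene jar 0.66 [281. 285.] [768. 230.  58.]
scene jar 0.32 [281. 208.] [626. 165. 147.]
scene awl 0.5 [153. 201.] [ 603. -268.    8.]
scene spool 0.46 [195. 179.] [ 444. -219.   12.]
top white_ball 0.81 [208. 266.] [367. 145.  72.]
top white_ball 0.76 [273. 271.] [352. -30.  72.]
top white_ball 0.63 [289. 202.] [532. -69. 123.]
top orange_ball 0.77 [256. 194.] [554.  16. 123.]
top left_paddle 0.95 [192. 166.] [623. 177. 145.]
top right_paddle 0.7 [361. 199.] [ 548. -305.    3.]
top right_paddle 0.49 [187. 168.] [616. 189. 152.]
top rack 0.82 [273. 172.] [619. -34.  67.]
top jar 0.75 [187. 134.] [730. 204.  70.]
top awl 0.85 [356. 179.] [ 606. -282.   29.]
top spool 0.59 [343. 240.] [ 429. -228.   56.]
0.9 [ 214.79962557 -586.9354233   292.26845712] [ 3.14150746e+00 -4.01582532e-06  3.50770271e-01]
```

View pics/scene.png

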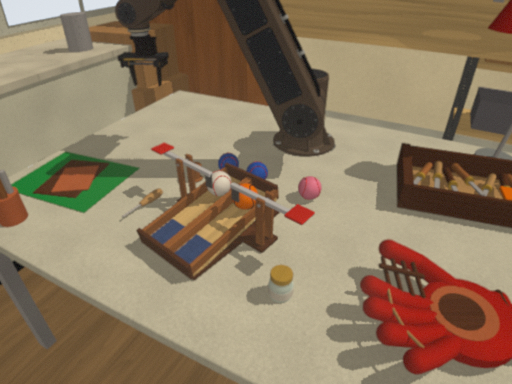

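View pics/top.png

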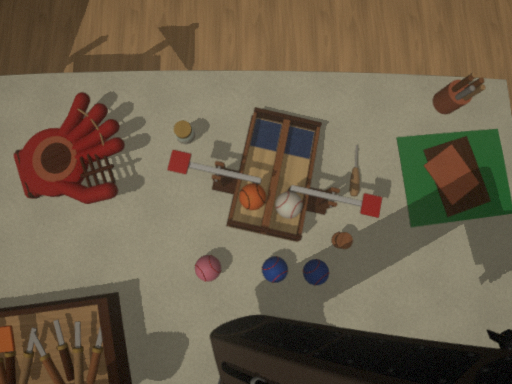

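The scene shows the white ball with red seam at scene (221,183) / top (289,204), in the right lane. The orange ball is at top (251,197), in the left lane. Look-alikes are the pink ball at top (208,267) and the blue ones at (275,269) and (316,272), all outside the rack. There are two red paddles, left at top (179,162) and right at top (371,205). I choose the right paddle, and will check it in a crop and measure it.

Run:
```python
from h import *
for n,boxes in(("top",((355,190,390,222),(165,148,195,178))),("scene",((148,138,178,158),(282,200,318,226)))):
    c=env.read_camera(n);im=c["color"].astype(int)
    m=(im[...,0]>110)&(im[...,1]<60)&(im[...,2]<60)
    for b in boxes:
        v,u=np.nonzero(m[b[1]:b[3],b[0]:b[2]])
        P=np.array([world(c,(x+b[0],y+b[1])) for x,y in zip(u,v)]);P=P[(P[:,2]>135)&(P[:,2]<170)]
        print(n,len(u),len(P),np.median(P,0).round(1),((P.min(0)+P.max(0))/2).round(1))
    if n=="top":
        cv2.imwrite("pics/crop.png",cv2.resize(c["color"][140:260,220:400,::-1],None,fx=4,fy=4,interpolation=cv2.INTER_CUBIC))
        for q in((342,240),(355,192),(353,170),(356,155)): print(q,world(c,q).round())
```

```text
top 360 359 [ 518.9 -275.1  154.4] [ 519.1 -275.2  152.8]
top 358 358 [633.9 209.7 154.4] [633.4 209.9 153.3]
(342, 240) [ 430. -226.   55.]
(355, 192) [ 567. -279.   28.]
(353, 170) [ 633. -278.   21.]
(356, 155) [ 683. -296.    3.]
scene 104 104 [ 526.3 -268.6  155.6] [ 523.4 -272.1  153.5]
scene 295 295 [638.6 214.3 154.8] [635.  213.3 153.1]
```

View pics/crop.png

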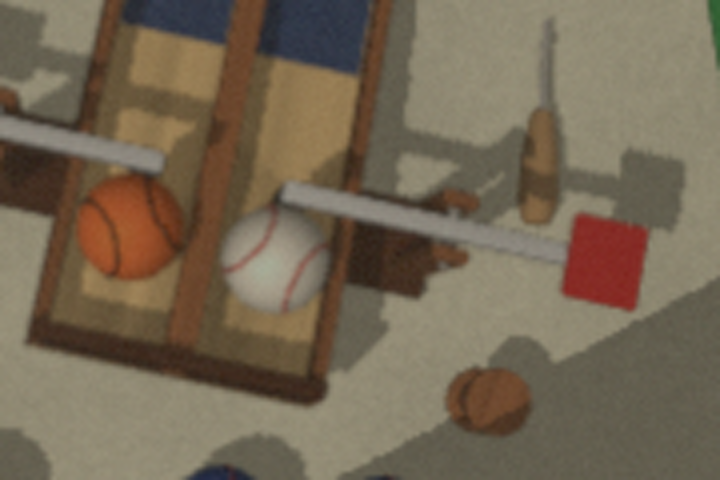

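The crop confirms the white ball with red seam in the right lane, with its lever running to the red paddle at crop (605,262). The paddle centre is about (520,-275,154) in the world frame. I'll move above it with the fingers closed.

jog_arm([
  [0,0,0,39.4,-18.8,0,0],
  [0,0,0,39.4,-18.8,0,0],
  [0,0,0,39.4,-18.8,0,0],
  [0,0,0,39.4,-18.8,0,0],
  [0,0,0,39.4,-18.8,0,0],
  [0,0,0,39.4,-18.8,0,0],
  [0,0,0,39.4,-18.8,0,0],
  [0,0,0,39.4,-18.8,0,0],
  [0,0,0,39.4,-18.8,0,0],
  [0,0,0,39.4,-18.8,0,0],
])

```text
t: 2.25
eef_pos: [521.1, -273.9, 292.4]
tcp_rot: [3.141, -0.0, 0.351]
ft_force: [0.5, -0.2, 0.6]
opening: 0.024
grip_force: 0.0
```

jog_arm([
  [0,0,0,0,0,20,0],
  [0,0,0,0,0,20,0],
  [0,0,0,0,0,0,0],
  [0,0,0,0,0,0,0],
])

```text
t: 2.75
eef_pos: [520.4, -275.2, 253.0]
tcp_rot: [3.141, -0.0, 0.351]
ft_force: [0.9, 0.2, 0.6]
opening: 0.002
grip_force: 0.0
```

jog_arm([
  [0,0,0,0,0,11,0],
  [0,0,0,0,0,11,0],
  [0,0,0,0,0,11,0],
  [0,0,0,0,0,11,0],
  [0,0,0,0,0,11,0],
  [0,0,0,0,0,0,0],
  [0,0,0,0,0,0,0],
])

```text
t: 3.62
eef_pos: [520.2, -275.1, 197.4]
tcp_rot: [3.141, 0.0, 0.351]
ft_force: [-0.9, -0.5, 3.7]
opening: 0.004
grip_force: 1.9
```

Run:
```python
from h import *
c=env.read_camera("scene");cv2.imwrite("pics/press.png",cv2.resize(c["color"][110:290,110:330,::-1],None,fx=3,fy=3))
for r in env.recognise("scene","white_ball"): print(r["score"],r["location"],world(c,r["location"]))
```

```text
0.91 [307.8, 183.8] [380.88397026 151.38283968  64.82689379]
0.78 [258.4, 170.0] [371.5831998  -18.8207985   61.79820922]
0.7 [181.6, 208.3] [681.96040241 -88.15054819  96.14942342]
0.7 [226.9, 159.4] [ 361.55364529 -141.87503521   64.5187141 ]
```

View pics/press.png

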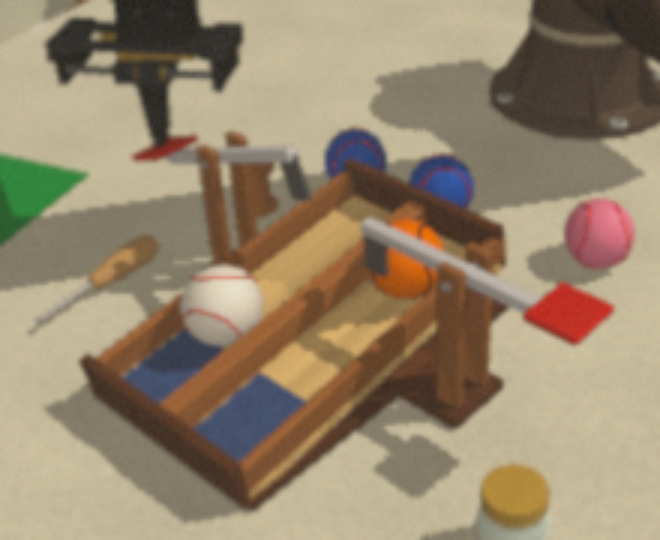

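The picture shows the paddle pressed, the gate lifted, and the white ball well down its lane at crop (222,305). The orange ball is still waiting at (405,260). I'll hold a little longer, then raise the arm gently.

jog_arm([
  [0,0,0,0,0,0,0],
  [0,0,0,0,0,0,0],
  [0,0,0,0,0,0,0],
  [0,0,0,0,0,0,0],
  [0,0,0,0,0,0,0],
  [0,0,0,0,0,0,0],
])

```text
t: 4.47
eef_pos: [520.2, -275.0, 197.3]
tcp_rot: [3.141, -0.0, 0.351]
ft_force: [-0.5, 0.1, 3.4]
opening: 0.003
grip_force: 2.0
```

jog_arm([
  [0,0,0,0,0,-10,0],
  [0,0,0,0,0,-10,0],
  [0,0,0,0,0,-10,0],
  [0,0,0,0,0,-15,0],
  [0,0,0,0,0,-25,0],
  [0,0,0,0,0,-30,0],
  [0,0,0,0,0,0,0],
  [0,0,0,0,0,0,0],
  [0,0,0,0,0,0,0],
  [0,0,0,0,0,0,0],
])

```text
t: 5.72
eef_pos: [520.1, -274.9, 296.5]
tcp_rot: [-3.141, 0.001, 0.351]
ft_force: [-0.9, -0.2, 0.3]
opening: 0.003
grip_force: 0.0
```

jog_arm([
  [0,0,0,0,0,0,0],
  [0,0,0,0,0,0,0],
  [0,0,0,0,0,0,0],
  [0,0,0,0,0,0,0],
  [0,0,0,0,0,0,0],
  [0,0,0,0,0,0,0],
  [0,0,0,0,0,0,0],
  [0,0,0,0,0,0,0],
])

```text
t: 6.72
eef_pos: [520.2, -275.0, 297.3]
tcp_rot: [3.141, -0.0, 0.351]
ft_force: [1.1, 0.2, -0.4]
opening: 0.003
grip_force: 0.0
```

Run:
```python
from h import *
P=[]
o=(np.array([520,-275])+[635,211])/2;a=np.arctan2(-115,486)
for i in range(3):
    c=env.read_camera("scene")
    for r in env.recognise("scene","white_ball"):
        w=world(c,r["location"])
        if w[0]>500: d=w[:2]-o;print(np.round(r["location"],1),w.round(),"rack x",d@[np.cos(a),np.sin(a)])
cv2.imwrite("pics/end.png",cv2.resize(c["color"][110:290,110:330,::-1],None,fx=3,fy=3))
```

```text
[161.1 226.1] [ 753. -100.   85.] rack x 186.46600499920413
[160.9 227.5] [756. -99.  83.] rack x 188.8313612058333
[159.6 227.2] [ 757. -102.   83.] rack x 190.42677329867647
```

View pics/end.png

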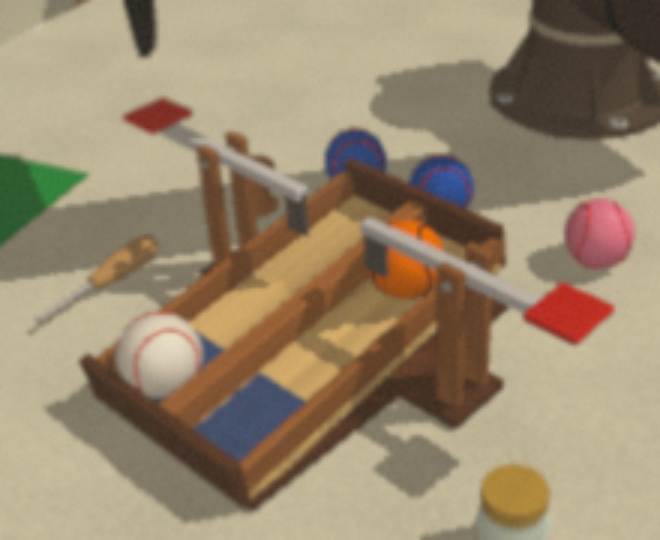

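The white ball is at the low end at crop (160,355), both gates are down, and the orange ball is waiting at (405,260). I'll let it settle, then hand in.

jog_arm([
  [0,0,0,0,0,0,0],
  [0,0,0,0,0,0,0],
  [0,0,0,0,0,0,0],
  [0,0,0,0,0,0,0],
  [0,0,0,0,0,0,0],
  [0,0,0,0,0,0,0],
  [0,0,0,0,0,0,0],
  [0,0,0,0,0,0,0],
  [0,0,0,0,0,0,0],
  [0,0,0,0,0,0,0],
])

```text
t: 8.28
eef_pos: [520.2, -275.0, 297.2]
tcp_rot: [3.141, -0.0, 0.351]
ft_force: [1.3, 0.2, -0.3]
opening: 0.006
grip_force: 0.0
```

```bash
python3 -c "
from cell import env
print(env.job_done())"
```

```text
the job is handed in; nothing more can be done
None
```

I pressed and released the right paddle: in the last picture the white ball sat at the low end of the right lane, both gates were down and the orange ball was still waiting; I handed the job in at about 8 s, and no verdict came back.

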